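# Make up two microscopy kits

## Task

Make up the two kits for the microscopy class. The blue carrier gets the white slide box and the amber bottle; the yellow carrier gets the red slide box and the steel microscope objective: slide each slide box lengthwise fully home under its carrier's low shelf, and stand the bottle or the objective upright in the carrier's square well. Leave the green bottle, the wash bottle and the petri dish where they stand.

Things in the scene. Friction and masses are not known exactly. Their poses are not given: they have to be found in the camera images.
- blue_carrier: Blue carrier, fixed: deck 180 (x) by 170 (y), 8 thick (mm); origin under its centre; x to its far, shelf end. Left lane, centre y=+38: aluminium shelf over x 40 to 88, underside z=34, top z=38; between side walls y 12 to 64; back stop x=84; open in front. Box fully home: middle at x=42, about half sticks out. Right half: white square rim = well, 52 inside, 6 high, centre x=-30, y=-48.
- yellow_carrier: Yellow carrier, the same in every size as the blue one (deck 180 by 170 mm, top at z=8 mm; shelf lane on the left, y=+38 mm; well centre x=-30, y=-48 mm), fixed to the bench. Origin at the centre of its underside; x points to its shelf end, away from the robot give or take 0.25 rad, y to its left.
- white_slidebox: Slide box (closed flat case for microscope slides), white with a paper label on top, 84 mm long (x) by 34 mm wide (y) by 18 mm high, about 60 g, lying flat; origin at the centre of its underside; both ends are alike.
- red_slidebox: Slide box (closed flat case for microscope slides), red with a paper label on top, 84 mm long (x) by 34 mm wide (y) by 18 mm high, about 60 g, lying flat; origin at the centre of its underside; both ends are alike.
- amber_bottle: Small round glass bottle, amber-brown with a black cap, standing upright: 34 mm diameter, 75 mm tall, straight-sided up to 45 mm, then narrowing to the cap, about 90 g; origin at the centre of its underside, z up its axis.
- objective: Microscope objective, bright steel barrel with a black band, standing nose up: barrel 29 mm diameter and 36 mm high, then a dark stepped nose with a brass tip up to 48 mm; about 110 g; origin at the centre of its underside, z up its axis.
- green_bottle: Small round glass bottle, green with a white cap, standing upright: 34 mm diameter, 75 mm tall, straight-sided up to 45 mm, then narrowing to the cap, about 90 g; origin at the centre of its underside, z up its axis. Belongs to no kit: leave it alone.
- wash_bottle: White wash bottle with a bent spout, 64 mm diameter, 170 mm tall, origin at the centre of its underside. Leave it alone.
- petri_dish: Closed petri dish, clear with a green disc of medium, 60 mm diameter, 14 mm high, origin at the centre of its underside. Leave it alone.
Things that resemble listed ones, but are neither listed nor needed, are in the scene too. Of the things that look like the red_slidebox, the smallest one is meant.

How it is judged:
At the end, for the whole second after the job is handed in: Each slide box flat in its carrier's lane under the shelf, middle at carrier x 26 to 46 mm, y 26 to 50 mm, lengthwise within 0.25 rad; bottle and objective on the deck within 13 mm (x and y) of their well's centre, tilt under 0.1 rad; all four released, slower than 20 mm/s (x of white_slidebox in the frame of blue_carrier between 0.026 and 0.046 m and y of white_slidebox in the frame of blue_carrier between 0.026 and 0.05 m and z of white_slidebox in the frame of blue_carrier between 0.003 and 0.013 m and angle between the x axis of white_slidebox and the x axis of blue_carrier, either way round below 0.25 rad and linear speed of each of white_slidebox, amber_bottle, red_slidebox, objective below 0.02 m/s and x of amber_bottle in the frame of blue_carrier between -0.043 and -0.017 m and y of amber_bottle in the frame of blue_carrier between -0.061 and -0.035 m and z of amber_bottle in the frame of blue_carrier between 0.003 and 0.012 m and angle between each of amber_bottle, objective's own z axis and vertical below 0.1 rad and x of red_slidebox in the frame of yellow_carrier between 0.026 and 0.046 m and y of red_slidebox in the frame of yellow_carrier between 0.026 and 0.05 m and z of red_slidebox in the frame of yellow_carrier between 0.003 and 0.013 m and angle between the x axis of red_slidebox and the x axis of yellow_carrier, either way round below 0.25 rad and x of objective in the frame of yellow_carrier between -0.043 and -0.017 m and y of objective in the frame of yellow_carrier between -0.061 and -0.035 m and z of objective in the frame of yellow_carrier between 0.003 and 0.012 m); the robot touches nothing.
It fails at once if green bottle moved by more than 25 mm or tipped over (distance of green_bottle from where it was at the start of the episode above 0.025 m or angle between green_bottle's own z axis and vertical above 0.5 rad).
It fails at once if wash bottle moved by more than 25 mm or tipped over (distance of wash_bottle from where it was at the start of the episode above 0.025 m or angle between wash_bottle's own z axis and vertical above 0.5 rad).
It fails at once if petri dish moved by more than 25 mm or tipped over (distance of petri_dish from where it was at the start of the episode above 0.025 m or angle between petri_dish's own z axis and vertical above 0.5 rad).
It also fails if it takes over 106 s, if anything falls off the work surface, if the arm or the gripper's body presses on something with over 40 N, if the wrist force passes 120 N, or if a joint passes its speed limit or range.

## Robot

A 6-joint arm with a two-finger parallel gripper is mounted at the origin on the work surface. World frame = base frame: x ahead of the robot, y to its left, z up, the work surface at z = 0. Lengths are in m, angles in rad, forces in N, time in s.
With the tool pointing down it reaches from about 0.35 to 0.975 m from the base axis. Payload 4.9 kg.
Tool frame: the origin (TCP) lies on the centre line of the jaws, within the pads' length; the fingertips stand manip.tip_reach ahead of it and the grasp point (between the pads) is the TCP (manip.tip_reach is the distance from the TCP to the fingertips, in m); z points along the fingers, y is the line along which they close (so a half turn about z gives the same grasp; the last joint's range is limited). The gripper opens to 85 mm and grips with 20 to 120 N. Pads are 22 mm wide; open, the fingers measure 114 mm over their backs; the gripper's body (76 mm by 85 mm) begins 54 mm behind the grasp point. The pads swing forward as they close: fully open they stand 13 mm farther back than shut.
Start: joints at [-1.283, 0.053, 1.613, -0, 1.476, -0.119], TCP at [0.247, -0.574, 0.25] pointing down, gripper open.
Joint ranges: [-3.01, 3.01], [-1.01, 2.22], [0.06, 2.58], [-1.02, 4.17], [0.09, 2.62], [-3.14, 3.14]. Speed limits (rad/s): [2.57, 2.57, 3.14, 3.14, 3.14, 3.14].

## Interface

Orientations are given as a unit quaternion [w, x, y, z].
In Python, from plant import manip gives the robot as it stands. The module is installed in compiled form; this text tells all that it offers.
- The arm moves only by the tool move_arm, never from a script. Its argument "rows" is a list of rows, each a list of 7 numbers: the shift along the tool's x, y, z in cm, then the turn, a rotation vector about the tool's x, y, z in degrees, then the opening, from -1 (shut) to 1 (fully open). In form: [[tx, ty, tz, ax, ay, az, jaw], ...]. A call has 1 to 20 rows; each row shifts and turns the commanded pose from where the row before left it, along the tool's axes as they then stand; what a row does not reach is not made up. A row lasts 1/12 s, in which the tool goes at most 41.7 mm and 7.16 degrees, less where a joint would pass 70% of its speed; a pose out of reach is approached as far as the arm can. A call is refused whole if a number of a shift passes 4.17 or a number of a turn 7.16, either way. A call with a gripper value outside its range is refused whole. The fingers move at their own pace and stop on an object; the grip force is fixed at half the most. Time passes only in rows, so rows that do not move let the fingers close. It gives the time, the measured TCP pose, the force, the opening and the grip force at its end, in the units of the state.
- manip.state(): the state, without advancing time (a new reading comes with each control period).
- manip.grab_frame(name): name is "side" or "top" or "wrist"; returns a dict with "img" (384x512x3 uint8, blue, green, red), "mtx" (3x3 intrinsics, pixels), "R" (3x3) and "t" (3): a world point X has camera coordinates R X + t. Camera axes: x right, y down, z forward; pixel columns grow to the right and rows downward; lengths in m; the calibration is good to about 2 mm. A picture is of the moment at which its call begins. There is no depth.
- manip.job_done(): hands the job in; it is judged then, once.
The state is a dict: "time": time; "joint_pos": joint angles; "joint_vel": joint speeds; "joint_efforts": joint torques, N m; "tool_pos": TCP position; "tool_rot": TCP orientation; "contact_force": force on the tool from outside, world axes, zero at the start; "ft_torque": the same for the moment, N m; "gripper_width": opening from 0.0 (shut) to 1.0 (fully open); "grasp_force": force on a finger pad.
Only numpy, scipy, OpenCV 4.12 (cv2) and the standard library are available. Lean on these libraries where they do the work, as an engineer would, in place of code of your own. Each camera call takes 0.05 s, during which the arm holds its last target. There are 200 camera calls.

## Working session

There is one attempt and no reset: what is moved stays moved. The work goes in short steps, Python scripts to look and compute and a tool call to move; the robot and the scene stay as the last step left them, time stands still between calls to the robot, and variables do not carry over. Pictures are saved under pics/ and viewed, at most 14 in all, crops included, and the job is handed in when it is done.

Besides the shell and the picture viewer there is one more tool, called after "Emit:" as name(argument=value, ...) on one line, values as JSON. move_arm: Moves the arm, as the interface text tells. Its arguments: {"type":"object","properties":{"rows":{"type":"array","items":{"type":"array","items":{"type":"number"}}}},"required":["rows"]}

```bash
mkdir -p pics
python3 - <<'E'
from plant import manip
import cv2,json,numpy as np
print(manip.state(), manip.tip_reach)
for n in ["top","side"]:
    f=manip.grab_frame(n); cv2.imwrite(f"pics/{n}0.png",cv2.resize(f["img"],(800,600),interpolation=cv2.INTER_CUBIC))
    np.savez(f"{n}0.npz",**f); print(n,f["mtx"],f["R"],f["t"])
E
```

```text
{'time': 0.0, 'joint_pos': array([-1.28299104e+00,  5.33596007e-02,  1.61428581e+00, -1.65041663e-05,
        1.47597872e+00, -1.19006787e-01]), 'joint_vel': array([ 1.38583821e-03,  2.93096306e-05, -1.08631124e-03,  8.35193739e-04,
        2.34792967e-05,  9.74045367e-04]), 'joint_efforts': array([ 1.71694533e-03, -3.93677688e+01, -3.70179713e+01, -2.54153622e-05,
        7.07662912e-03,  1.46338536e-06]), 'tool_pos': array([ 0.24713016, -0.57343896,  0.24906616]), 'tool_rot': array([-1.01143105e-03,  9.79383554e-01,  2.02006984e-01, -9.38108517e-05]), 'contact_force': array([-0.72939943,  0.22265095, -0.45632955]), 'ft_torque': array([-0.02796432, -0.0115018 ,  0.026491  ]), 'grasp_force': 0.0, 'gripper_width': 0.9986474217506216} 0.019
top [[351.96184426   0.         262.6456121 ]
 [  0.         351.96184426 191.33184664]
 [  0.           0.           1.        ]] [[ 0.00538611 -0.99998093 -0.00302254]
 [-0.98916857 -0.00488445 -0.14670268]
 [ 0.14668512  0.00377996 -0.98917601]] [0.03155571 0.51351572 1.08903759]
side [[431.33603191   0.         253.67106923]
 [  0.         431.33603191 186.60461902]
 [  0.           0.           1.        ]] [[ 0.98458082 -0.17472143 -0.00854616]
 [-0.10859391 -0.57218085 -0.81290617]
 [ 0.13714217  0.80129988 -0.58233197]] [-0.51304484  0.09740974  1.33342452]
```

View pics/top0.png

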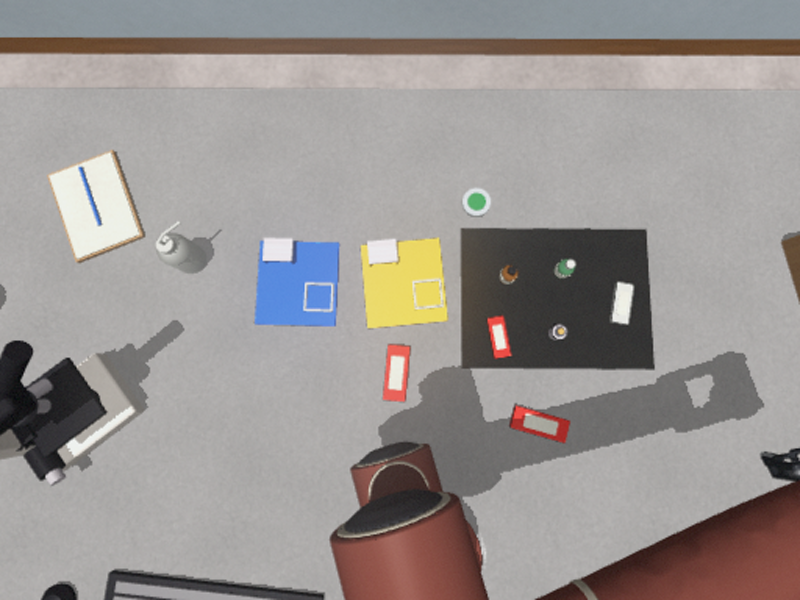

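View pics/side0.png

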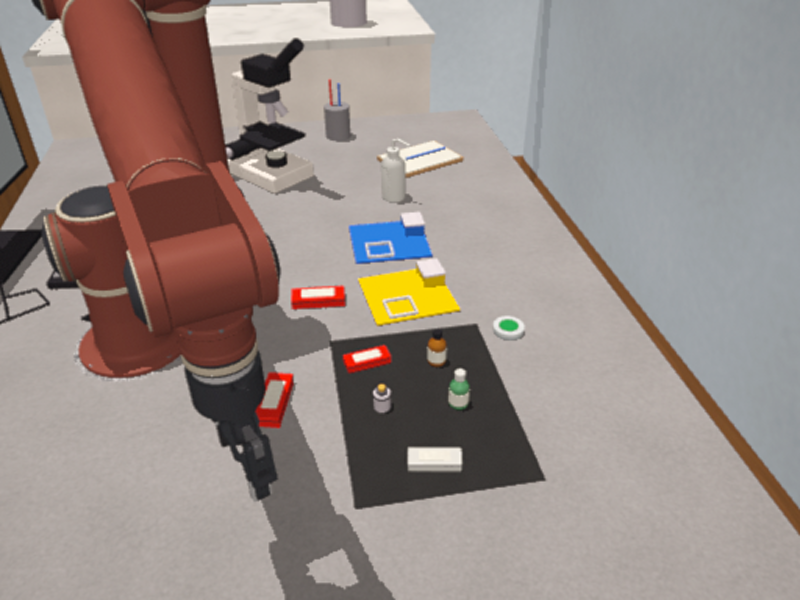

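The top view shows (800x600 scale) the blue carrier at about (298,283) and the yellow one at (404,283). On the black mat are the amber bottle (509,274), green bottle (566,268), objective (558,331), white box (622,303) and the smallest red box (499,337). I'll enlarge two crops.

Run:
```python
import cv2,numpy as np
i=np.load("top0.npz")["img"]
cv2.imwrite("pics/ca.png",cv2.resize(i[145:217,160:290],None,fx=6,fy=6,interpolation=cv2.INTER_CUBIC))
cv2.imwrite("pics/cb.png",cv2.resize(i[147:237,295:415],None,fx=6,fy=6,interpolation=cv2.INTER_CUBIC))
```

```text
(no output)
```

View pics/ca.png

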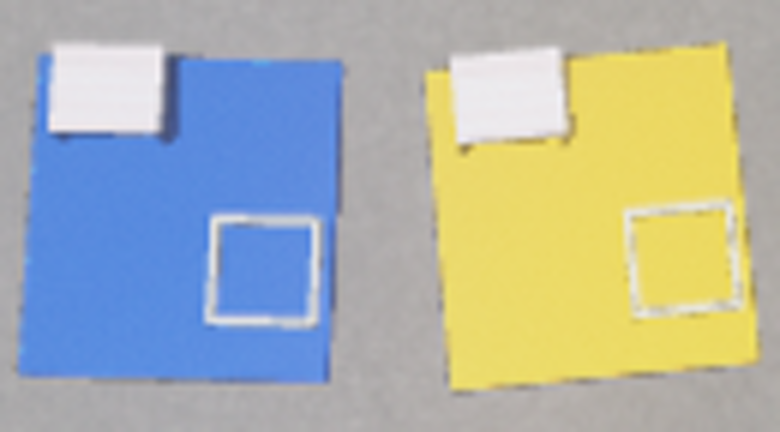

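View pics/cb.png

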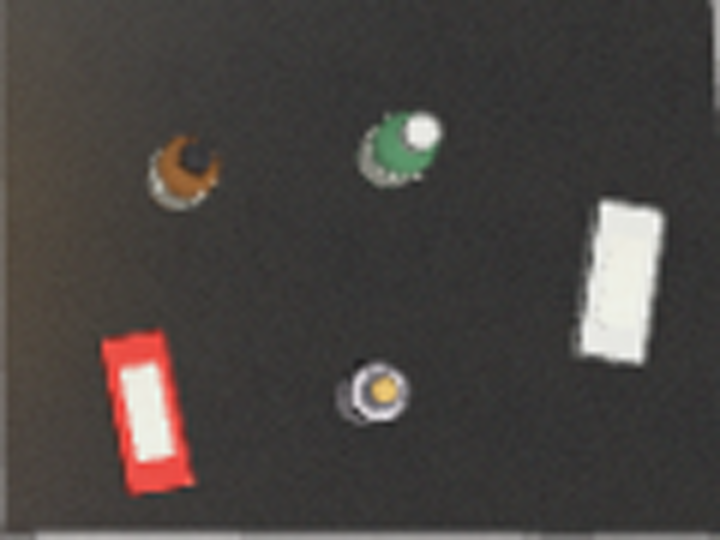

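The crops show the deck corners, wells, box tops, caps and objective tip clearly; I'll convert those pixels to positions.

```bash
cat > h.py <<'E'
import numpy as np
def pt(f,u,v,z):
    d=np.linalg.inv(f["mtx"])@[u,v,1]; R,t=f["R"],f["t"]; c=-R.T@t; d=R.T@d
    return (c+d*(z-c[2])/d[2])[:2]
def proj(f,X):
    p=f["mtx"]@(f["R"]@np.array(X)+f["t"]); return p[:2]/p[2]
E
python3 - <<'E'
import numpy as np,cv2
from h import *
np.set_printoptions(precision=4,suppress=True)
t=np.load("top0.npz"); s=np.load("side0.npz")
A=lambda p,z:pt(t,(p[0]+.5)/6-.5+160,(p[1]+.5)/6-.5+145,z)
B=lambda p,z:pt(t,(p[0]+.5)/6-.5+295,(p[1]+.5)/6-.5+147,z)
def fit(model,P):
    P=np.array(P);m=np.array(model,float);a=m-m.mean(0);b=P-P.mean(0)
    th=np.arctan2((a[:,0]*b[:,1]-a[:,1]*b[:,0]).sum(),(a*b).sum())
    R=np.array([[np.cos(th),-np.sin(th)],[np.sin(th),np.cos(th)]])
    o=P.mean(0)-R@m.mean(0); print(o,th,"res",(P-(m@R.T+o)).ravel()); return o,R
deck=[(-.09,.085),(-.09,-.085),(.09,-.085),(.09,.085)]
for d,w,sh in [([(18,373),(328,382),(342,62),(38,55)],[(210,215),(320,215),(317,327),(205,324)],[(48,132),(163,132),(165,45),(50,45)]),
          ([(451,390),(758,362),(725,43),(427,71)],[(624,208),(732,201),(742,307),(636,317)],[(458,142),(568,135),(562,48),(450,56)])]:
    o,R=fit(deck,[A(p,.008) for p in d])
    wc=np.mean([A(p,.014) for p in w],0); print("well",wc,o+R@[-.03,-.048]); sc=np.mean([A(p,.038) for p in sh],0); print("shelf",sc,o+R@[.064,.038])
    for n,x,y in [("pre",-.03,.038),("home",.036,.038)]: print(n,o+R@[x,y])
L=[(-.042,.017),(-.042,-.017),(.042,-.017),(.042,.017)]
print("red");ro,_=fit(L,[B(p,.018) for p in [(132,495),(196,485),(162,331),(102,342)]])
print("white");wo,_=fit(L,[B(p,.018) for p in [(580,355),(644,363),(664,209),(600,201)]])
am=B((196,157),.075);ob=B((385,389),.048);print("amber",am,"obj",ob,B((381,392),.036),"green",B((422,131),.075))
print("petri",pt(t,477*.64,202*.64,.014))
# check vs side
for n,X in [("red",[*ro,.018]),("white",[*wo,.018]),("amber",[*am,.075]),("obj",[*ob,.048])]: print(n,proj(s,X)/.64)
E
```

```text
[0.5524 0.2751] -0.019019062286089232 res [ 0.0012 -0.0006  0.0004  0.0002 -0.0008  0.0004 -0.0008  0.    ]
well [0.5217 0.2283] [0.5215 0.2277]
shelf [0.6171 0.3119] [0.6171 0.3119]
pre [0.5231 0.3137]
home [0.5891 0.3124]
[0.5543 0.05  ] 0.09673260514052862 res [ 0.0006 -0.0009  0.0003  0.0013 -0.0003  0.0015 -0.0006 -0.0019]
well [ 0.5295 -0.0012] [ 0.5291 -0.0006]
shelf [0.6144 0.0936] [0.6144 0.094 ]
pre [0.5208 0.085 ]
home [0.5865 0.0913]
red
[ 0.4388 -0.1486] 0.18578756774318225 res [ 0.0004  0.0004 -0.0004 -0.0005 -0.0001  0.0005  0.     -0.0004]
white
[ 0.5113 -0.4068] -0.16960707557691257 res [-0.0016  0.0008 -0.      0.0001  0.0015 -0.001   0.0001  0.0001]
amber [ 0.5674 -0.1671] obj [ 0.4495 -0.2683] [ 0.449  -0.2694] green [ 0.5818 -0.2849]
petri [ 0.7282 -0.1077]
red [366.9165 355.6479]
white [435.0763 455.7953]
amber [436.8791 330.0357]
obj [382.3238 386.9744]
```

```bash
cat >> h.py <<'E'
from scipy.spatial.transform import Rotation as Ro
C={"b":(.5524,.2751,-.0190),"y":(.5543,.0500,.0967)}
def car(n,x,y):
    a,b,t=C[n]; return a+x*np.cos(t)-y*np.sin(t), b+x*np.sin(t)+y*np.cos(t), np.degrees(t)
def go(*targets):
    "targets (x,y,z,psi_deg): turn first, then shift in tool axes (cm)"
    from plant import manip
    s=manip.state(); q=s["tool_rot"]; M=Ro.from_quat([q[1],q[2],q[3],q[0]]).as_matrix()
    p=s["tool_pos"]; psi=np.degrees(np.arctan2(M[1,0],M[0,0]))
    print("t%.2f"%s["time"],"p",p.round(4),"psi%.2f tilt"%psi,M[:2,2].round(4),"F",s["contact_force"].round(1),"w%.3f g%.1f"%(s["gripper_width"],s["grasp_force"]),"tip",manip.tip_reach,"j",s["joint_pos"].round(2))
    for x,y,z,a in targets:
        d=(a-psi+90)%180-90; c,n=np.cos(np.radians(psi+d)),np.sin(np.radians(psi+d)); e=np.array([x,y,z])-p
        print("turn az %.2f"%-d,"shift cm",(100*np.array([e[0]*c+e[1]*n,e[0]*n-e[1]*c,-e[2]])).round(2)); p=np.array([x,y,z]);psi+=d
E
python3 -c "
from h import *
go((.4867,-.4026,.10,-9.7),(.4867,-.4026,.03,-9.7))"
```

```text
t0.10 p [ 0.2471 -0.5735  0.2491] psi23.31 tilt [-0.0006  0.0018] F [ 0.1 -0.5  0.1] w1.001 g0.0 tip 0.019 j [-1.28  0.05  1.61 -0.    1.48 -0.12]
turn az 33.01 shift cm [ 20.73 -20.88  14.91]
turn az -0.00 shift cm [ 0. -0.  7.]
```

Emit:
move_arm(rows=[[0, 0, 0, 0, 0, 6.6, 0.3], [0, 0, 0, 0, 0, 6.6, 0.3], [0, 0, 0, 0, 0, 6.6, 0.3], [0, 0, 0, 0, 0, 6.6, 0.3], [0, 0, 0, 0, 0, 6.6, 0.3], [2.07, -2.09, 1.49, 0, 0, 0, 0.3], [2.07, -2.09, 1.49, 0, 0, 0, 0.3], [2.07, -2.09, 1.49, 0, 0, 0, 0.3], [2.07, -2.09, 1.49, 0, 0, 0, 0.3], [2.07, -2.09, 1.49, 0, 0, 0, 0.3], [2.07, -2.09, 1.49, 0, 0, 0, 0.3], [2.07, -2.09, 1.49, 0, 0, 0, 0.3], [2.07, -2.09, 1.49, 0, 0, 0, 0.3], [2.07, -2.09, 1.49, 0, 0, 0, 0.3], [2.07, -2.09, 1.49, 0, 0, 0, 0.3], [0, 0, 0, 0, 0, 0, 0.3], [0, 0, 0, 0, 0, 0, 0.3]])

```text
time: 1.52
tool_pos: [0.4865, -0.4009, 0.0992]
tool_rot: [-0.001, 0.997, -0.083, -0.002]
contact_force: [-0.9, -0.1, 0.2]
gripper_width: 0.651
grasp_force: 0.0
```

```bash
python3 -c "
from h import *
go((.4867,-.4026,.03,-9.7))
from plant import manip; import cv2
f=manip.grab_frame('wrist');cv2.imwrite('pics/w1.png',f['img']); print(proj(f,[.4867,-.4026,.018]),proj(f,[.5113,-.4068,.018]))"
```

```text
t1.52 p [ 0.4865 -0.4009  0.0992] psi-9.54 tilt [-0.0028  0.0026] F [-0.9 -0.1  0.2] w0.651 g0.0 tip 0.019 j [-0.81  0.2   1.71 -0.    1.23  0.93]
turn az 0.16 shift cm [0.04 0.17 6.92]
[259.45749512 204.73798873] [259.6925719  167.78386652]
```

View pics/w1.png

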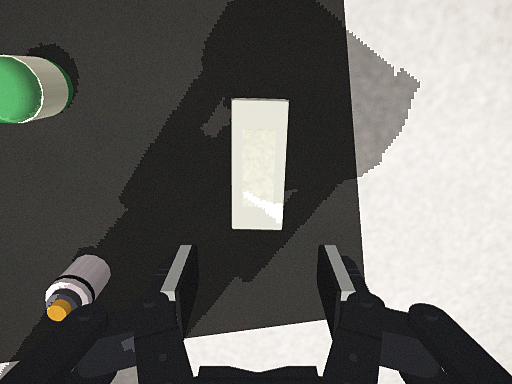

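The wrist view shows the box centred at (259,164), against a predicted (260,168), so the position is right to about 2 mm. Descending.

Emit:
move_arm(rows=[[0, 0.15, 2.0, 0, 0, 0, 0.3], [0, 0, 2.0, 0, 0, 0, 0.3], [0, 0, 2.0, 0, 0, 0, 0.3], [0, 0, 1.2, 0, 0, 0, 0.3], [0, 0, 0, 0, 0, 0, 0.3], [0, 0, 0, 0, 0, 0, 0.3]])

```text
time: 2.07
tool_pos: [0.4856, -0.4048, 0.0293]
tool_rot: [-0.0, 0.996, -0.085, -0.0]
contact_force: [-0.4, -1.0, -0.3]
gripper_width: 0.651
grasp_force: 0.0
```

Emit:
move_arm(rows=[[0, 0, 0.2, 0, 0, 0, 0.3], [0, 0, 0.2, 0, 0, 0, 0.3], [0, 0, 0, 0, 0, 0, 0.3]])

```text
time: 2.32
tool_pos: [0.4867, -0.4049, 0.0264]
tool_rot: [0.001, 0.996, -0.085, 0.001]
contact_force: [-0.3, 0.4, 0.2]
gripper_width: 0.652
grasp_force: 0.0
```

Emit:
move_arm(rows=[[0, 0, 0, 0, 0, 0, -1], [0, 0, 0, 0, 0, 0, -1], [0, 0, 0, 0, 0, 0, -1], [0, 0, 0, 0, 0, 0, -1], [0, 0, 0, 0, 0, 0, -1], [0, 0, 0, 0, 0, 0, -1]])

```text
time: 2.82
tool_pos: [0.4869, -0.4048, 0.0264]
tool_rot: [0.001, 0.996, -0.084, 0.001]
contact_force: [-0.3, 0.3, 5.7]
gripper_width: 0.375
grasp_force: 60.2
```

Emit:
move_arm(rows=[[0, 0, -1.5, 0, 0, 0, -1], [0, 0, -2, 0, 0, 0, -1], [0, 0, -2, 0, 0, 0, -1], [0, 0, -2, 0, 0, 0, -1], [0, 0, -2, 0, 0, 0, -1], [0, 0, 0, 0, 0, 0, -1]])

```text
time: 3.32
tool_pos: [0.4882, -0.4062, 0.1258]
tool_rot: [0.003, 0.996, -0.084, 0.003]
contact_force: [0.8, -0.0, -0.1]
gripper_width: 0.38
grasp_force: 59.6
```

```bash
python3 -c "
from h import *
x,y,a=car('b',-.040,.038)
go((x,y,.12,a),(x,y,.038,a))
from plant import manip; import cv2
f=manip.grab_frame('wrist');cv2.imwrite('pics/w2.png',f['img'])"
```

```text
t3.32 p [ 0.4882 -0.4062  0.1258] psi-9.69 tilt [ 0.0057 -0.006 ] F [ 0.8 -0.  -0.1] w0.380 g59.6 tip 0.019 j [-0.81  0.17  1.7  -0.    1.26  0.93]
turn az -8.60 shift cm [  1.13 -72.04   0.58]
turn az -0.00 shift cm [ 0.  -0.   8.2]
```

View pics/w2.png

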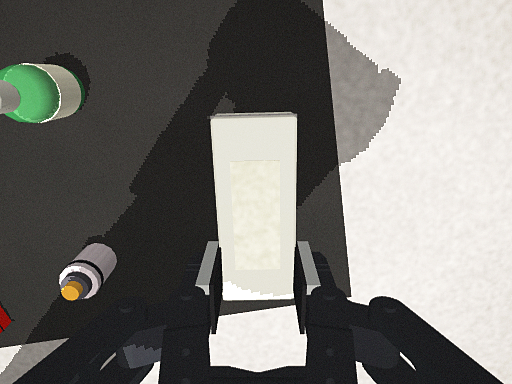

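White box is held straight between the pads. Moving to the blue lane.

Emit:
move_arm(rows=[[0, 0, 0, 0, 0, -4.3, -1], [0, -2, 0, 0, 0, -4.3, -1], [0, -4, 0, 0, 0, 0, -1], [0, -4, 0, 0, 0, 0, -1], [0, -4, 0, 0, 0, 0, -1], [0, -4, 0, 0, 0, 0, -1], [0, -4, 0, 0, 0, 0, -1], [0, -4, 0, 0, 0, 0, -1], [0, -4, 0, 0, 0, 0, -1], [0, -4, 0, 0, 0, 0, -1], [0, -4, 0, 0, 0, 0, -1], [0, -4, 0, 0, 0, 0, -1], [0, -4, 0, 0, 0, 0, -1], [0, -4, 0, 0, 0, 0, -1], [0, -4, 0, 0, 0, 0, -1], [0, -4, 0, 0, 0, 0, -1], [0, -4, 0, 0, 0, 0, -1], [1, -4, 0, 0, 0, 0, -1], [0, -4, 0, 0, 0, 0, -1], [0, -2, 0, 0, 0, 0, -1]])

```text
time: 5.03
tool_pos: [0.5101, 0.3187, 0.1183]
tool_rot: [-0.0, 1.0, -0.008, -0.001]
contact_force: [0.4, 0.5, -0.4]
gripper_width: 0.375
grasp_force: 59.6
```

Emit:
move_arm(rows=[[0, 0, 0, 0, 0, 0, -1], [0, 0, 0, 0, 0, 0, -1], [0, 0, 0, 0, 0, 0, -1]])

```text
time: 5.28
tool_pos: [0.5105, 0.3143, 0.1186]
tool_rot: [0.001, 1.0, -0.01, -0.001]
contact_force: [0.8, 0.5, -0.9]
gripper_width: 0.377
grasp_force: 59.6
```

```bash
python3 -c "
from h import *
x,y,a=car('b',-.040,.038)
go((x,y,.037,a))"
```

```text
t5.28 p [0.5105 0.3143 0.1186] psi-1.09 tilt [-0.0026 -0.0017] F [ 0.8  0.5 -0.9] w0.377 g59.6 tip 0.019 j [ 0.43  0.11  1.78 -0.    1.25  2.02]
turn az -0.01 shift cm [0.26 0.04 8.16]
```

Emit:
move_arm(rows=[[0.25, 0, 2, 0, 0, 0, -1], [0, 0, 2, 0, 0, 0, -1], [0, 0, 2, 0, 0, 0, -1], [0, 0, 1.4, 0, 0, 0, -1], [0, 0, 0.7, 0, 0, 0, -1], [0, 0, 0, 0, 0, 0, -1], [0, 0, 0, 0, 0, 0, -1], [0, 0, 0, 0, 0, 0, -1]])

```text
time: 5.95
tool_pos: [0.515, 0.3154, 0.0407]
tool_rot: [-0.0, 1.0, -0.01, 0.001]
contact_force: [1.1, 0.0, 0.1]
gripper_width: 0.377
grasp_force: 59.6
```

```bash
python3 -c "
from h import *
x,y,a=car('b',.014,.038)
go((x,y,.037,a))"
```

```text
t5.95 p [0.515  0.3154 0.0407] psi-1.11 tilt [0.0021 0.0009] F [1.1 0.  0.1] w0.377 g59.6 tip 0.019 j [ 0.43  0.22  1.81 -0.    1.12  2.02]
turn az -0.02 shift cm [5.22 0.16 0.37]
```

Emit:
move_arm(rows=[[0.8, 0, 0.1, 0, 0, 0, -1], [0.8, 0.1, 0, 0, 0, 0, -1], [0.8, 0, 0, 0, 0, 0, -1], [0.8, 0, 0, 0, 0, 0, -1], [0.8, 0, 0, 0, 0, 0, -1], [0.8, 0, 0, 0, 0, 0, -1], [0.5, 0, 0, 0, 0, 0, -1], [0, 0, 0, 0, 0, 0, -1], [0, 0, 0, 0, 0, 0, -1]])

```text
time: 6.7
tool_pos: [0.5671, 0.3132, 0.0381]
tool_rot: [0.0, 1.0, -0.01, -0.0]
contact_force: [-0.3, 0.7, -0.9]
gripper_width: 0.379
grasp_force: 59.6
```

Emit:
move_arm(rows=[[0, 0, 0.1, 0, 0, 0, -1], [0, 0, 0, 0, 0, 0, -1]])

```text
time: 6.87
tool_pos: [0.5664, 0.3132, 0.0369]
tool_rot: [0.0, 1.0, -0.009, -0.0]
contact_force: [0.4, 0.6, -0.9]
gripper_width: 0.376
grasp_force: 59.6
```

```bash
python3 -c "
from h import *
x,y,a=car('b',.014,.038)
go((x,y,.035,a))
from plant import manip; import cv2
f=manip.grab_frame('wrist');cv2.imwrite('pics/w3.png',f['img'])"
```

```text
t6.87 p [0.5664 0.3132 0.0369] psi-1.08 tilt [-0.0009 -0.0003] F [ 0.4  0.6 -0.9] w0.376 g59.6 tip 0.019 j [0.39 0.31 1.7  0.   1.13 1.98]
turn az 0.01 shift cm [0.08 0.04 0.19]
```

View pics/w3.png

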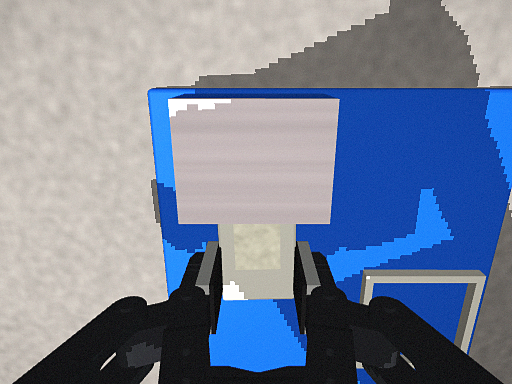

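The box is under the shelf and in the middle of the lane. Lowering, releasing and lifting.

Emit:
move_arm(rows=[[0, 0, 0.1, 0, 0, 0, -1], [0, 0, 0, 0, 0, 0, 0.3], [0, 0, 0, 0, 0, 0, 0.3], [0, 0, 0, 0, 0, 0, 0.3], [0, 0, 0, 0, 0, 0, 0.3], [0, 0, -2, 0, 0, 0, 0.3], [0, 0, -3, 0, 0, 0, 0.3], [0, 0, -3, 0, 0, 0, 0.3], [0, 0, -1, 0, 0, 0, 0.3], [0, 0, 0, 0, 0, 0, 0.3]])

```text
time: 7.75
tool_pos: [0.5694, 0.3143, 0.131]
tool_rot: [-0.002, 1.0, -0.01, 0.004]
contact_force: [0.5, -0.7, -0.4]
gripper_width: 0.65
grasp_force: 0.0
```

```bash
python3 -c "
from h import *
go((.5674,-.1671,.13,0),(.5674,-.1671,.043,0))"
```

```text
t7.75 p [0.5694 0.3143 0.131 ] psi-1.09 tilt [0.0075 0.0031] F [ 0.5 -0.7 -0.4] w0.650 g0.0 tip 0.019 j [0.39 0.2  1.65 0.   1.28 1.98]
turn az -1.09 shift cm [-0.2  48.14  0.1 ]
turn az -0.00 shift cm [0.  0.  8.7]
```

Emit:
move_arm(rows=[[0, 2, 0, 0, 0, -1.1, 0.4], [0, 4, 0, 0, 0, 0, 0.4], [0, 4, 0, 0, 0, 0, 0.4], [0, 4, 0, 0, 0, 0, 0.4], [0, 4, 0, 0, 0, 0, 0.4], [0, 4, 0, 0, 0, 0, 0.4], [0, 4, 0, 0, 0, 0, 0.4], [0, 4, 0, 0, 0, 0, 0.4], [0, 4, 0, 0, 0, 0, 0.4], [0, 4, 0, 0, 0, 0, 0.4], [0, 4, 0, 0, 0, 0, 0.4], [0, 4, 0, 0, 0, 0, 0.4], [0, 2.1, 0, 0, 0, 0, 0.4], [0, 0, 0, 0, 0, 0, 0.4], [0, 0, 0, 0, 0, 0, 0.4], [0, 0, 0, 0, 0, 0, 0.4]])

```text
time: 9.08
tool_pos: [0.5658, -0.1668, 0.1246]
tool_rot: [-0.001, 1.0, 0.0, -0.001]
contact_force: [0.5, 1.3, -0.7]
gripper_width: 0.699
grasp_force: 0.0
```

```bash
python3 -c "
from h import *
go((.5674,-.1671,.045,0))
from plant import manip; import cv2
f=manip.grab_frame('wrist');cv2.imwrite('pics/w4.png',f['img']);print(proj(f,[.5674,-.1671,.075]))
f=manip.grab_frame('top');cv2.imwrite('pics/t4.png',cv2.resize(f['img'][145:217,160:290],None,fx=6,fy=6,interpolation=cv2.INTER_CUBIC))"
```

```text
t9.08 p [ 0.5658 -0.1668  0.1246] psi0.01 tilt [-0.0024  0.0016] F [ 0.5  1.3 -0.7] w0.699 g0.0 tip 0.019 j [-0.41  0.08  1.8   0.    1.26  1.16]
turn az 0.01 shift cm [0.16 0.03 7.96]
[257.51663066 223.99510532]
```

View pics/w4.png

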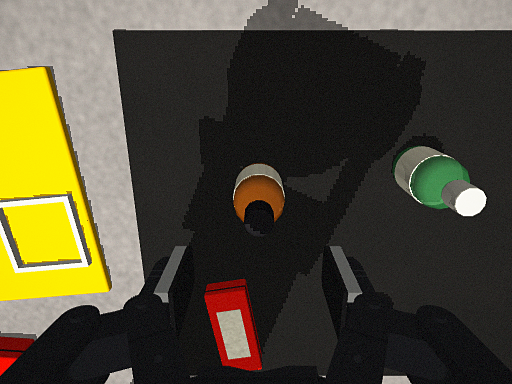

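View pics/t4.png

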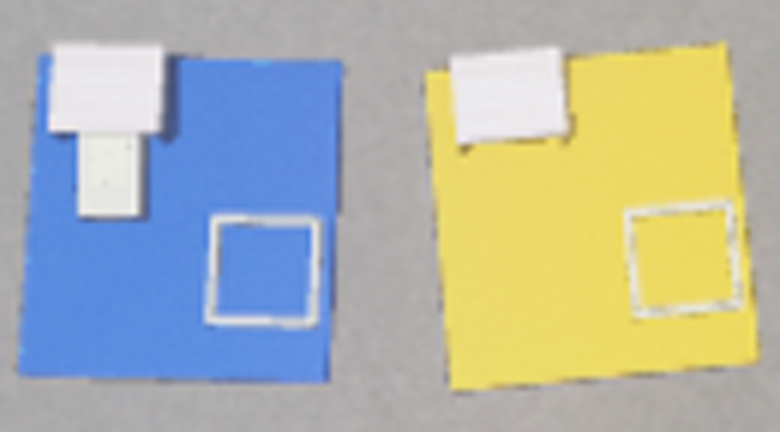

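Cap at (259,216), nearly as predicted; the white box is squarely under the blue shelf, rear edge near row 216. Descending on the amber bottle.

Emit:
move_arm(rows=[[0.3, 0, 2, 0, 0, 0, 0.4], [0, 0, 2, 0, 0, 0, 0.4], [0, 0, 2, 0, 0, 0, 0.4], [0, 0, 1.5, 0, 0, 0, 0.4], [0, 0, 0.5, 0, 0, 0, 0.4], [0, 0, 0, 0, 0, 0, 0.4], [0, 0, 0, 0, 0, 0, 0.4]])

```text
time: 9.77
tool_pos: [0.57, -0.1671, 0.0467]
tool_rot: [0.0, 1.0, 0.001, 0.0]
contact_force: [0.1, -1.2, 0.7]
gripper_width: 0.701
grasp_force: 0.0
```

Emit:
move_arm(rows=[[0, 0, 0, 0, 0, 0, -1], [0, 0, 0, 0, 0, 0, -1], [0, 0, 0, 0, 0, 0, -1], [0, 0, 0, 0, 0, 0, -1], [0, 0, 0, 0, 0, 0, -1], [0, 0, 0, 0, 0, 0, -1]])

```text
time: 10.27
tool_pos: [0.5709, -0.1681, 0.0482]
tool_rot: [0.0, 1.0, -0.0, 0.001]
contact_force: [-0.7, 2.2, 6.7]
gripper_width: 0.368
grasp_force: 59.7
```

```bash
python3 -c "
from h import *
t=np.load('top0.npz')
X=pt(t,(110.5)/6-.5+160,216.5/6-.5+145,.026);a,b,th=C['b'];d=X-[a,b];print('rear edge carrier',d[0]*np.cos(th)+d[1]*np.sin(th),-d[0]*np.sin(th)+d[1]*np.cos(th))
go((.57,-.167,.14,0))"
```

```text
rear edge carrier -0.00396165511370957 0.034920000198792725
t10.27 p [ 0.5709 -0.1681  0.0482] psi-0.01 tilt [ 0.0029 -0.0006] F [-0.7  2.2  6.7] w0.368 g59.7 tip 0.019 j [-0.41  0.19  1.83  0.    1.12  1.16]
turn az -0.01 shift cm [-0.09 -0.11 -9.18]
```

Emit:
move_arm(rows=[[0, 0, -1.5, 0, 0, 0, -1], [0, 0, -2, 0, 0, 0, -1], [0, 0, -2, 0, 0, 0, -1], [0, 0, -2, 0, 0, 0, -1], [0, 0, -2, 0, 0, 0, -1], [0, 0, 0, 0, 0, 0, -1], [0, 0, 0, 0, 0, 0, -1]])

```text
time: 10.85
tool_pos: [0.5703, -0.1682, 0.1424]
tool_rot: [0.001, 1.0, 0.0, 0.001]
contact_force: [0.0, 0.1, -0.7]
gripper_width: 0.37
grasp_force: 59.7
```

```bash
python3 -c "
from h import *
go((.522,.228,.14,-1.1),(.522,.228,.055,-1.1))"
```

```text
t10.85 p [ 0.5703 -0.1682  0.1424] psi0.00 tilt [ 0.0026 -0.0012] F [ 0.   0.1 -0.7] w0.370 g59.7 tip 0.019 j [-0.41  0.07  1.78 -0.    1.29  1.16]
turn az 1.10 shift cm [ -5.59 -39.52   0.24]
turn az -0.00 shift cm [ 0.  -0.   8.5]
```

Emit:
move_arm(rows=[[0, 0, 0, 0, 0, 1.1, -1], [-0.3, -2, 0, 0, 0, 0, -1], [-0.5, -3.2, 0, 0, 0, 0, -1], [-0.5, -3.2, 0, 0, 0, 0, -1], [-0.5, -3.2, 0, 0, 0, 0, -1], [-0.5, -3.2, 0, 0, 0, 0, -1], [-0.5, -3.2, 0, 0, 0, 0, -1], [-0.5, -3.2, 0, 0, 0, 0, -1], [-0.5, -3.2, 0, 0, 0, 0, -1], [-0.5, -3.2, 0, 0, 0, 0, -1], [-0.5, -3.2, 0, 0, 0, 0, -1], [-0.5, -3.2, 0, 0, 0, 0, -1], [-0.5, -3.2, 0, 0, 0, 0, -1], [-0.2, -2.3, 0, 0, 0, 0, -1], [0, 0, 0, 0, 0, 0, -1], [0, 0, 0, 0, 0, 0, -1], [0, 0, 0, 0, 0, 0, -1]])

```text
time: 12.27
tool_pos: [0.5163, 0.2277, 0.1395]
tool_rot: [0.001, 1.0, -0.01, -0.001]
contact_force: [0.4, 0.0, -0.7]
gripper_width: 0.367
grasp_force: 59.8
```

```bash
python3 -c "
from h import *
go((.522,.228,.056,-1.1))"
```

```text
t12.27 p [0.5163 0.2277 0.1395] psi-1.11 tilt [-0.0027 -0.0013] F [ 0.4  0.  -0.7] w0.367 g59.8 tip 0.019 j [ 0.28  0.01  1.85 -0.    1.29  1.87]
turn az -0.01 shift cm [ 0.57 -0.04  8.35]
```

Emit:
move_arm(rows=[[0.5, 0, 2, 0, 0, 0, -1], [0, 0, 2, 0, 0, 0, -1], [0, 0, 2, 0, 0, 0, -1], [0, 0, 1.4, 0, 0, 0, -1], [0, 0, 0.8, 0, 0, 0, -1], [0, 0, 0, 0, 0, 0, -1], [0, 0, 0, 0, 0, 0, -1], [0, 0, 0, 0, 0, 0, -1]])

```text
time: 12.93
tool_pos: [0.5227, 0.2278, 0.0598]
tool_rot: [-0.0, 1.0, -0.01, 0.0]
contact_force: [-0.6, 0.2, 0.0]
gripper_width: 0.369
grasp_force: 60.0
```

Emit:
move_arm(rows=[[0, 0, 0.1, 0, 0, 0, -1], [0, 0, 0.1, 0, 0, 0, -1], [0, 0, 0, 0, 0, 0, -1], [0, 0, 0, 0, 0, 0, -1]])

```text
time: 13.27
tool_pos: [0.5222, 0.2283, 0.0574]
tool_rot: [-0.0, 1.0, -0.009, 0.0]
contact_force: [-0.0, -0.2, -0.7]
gripper_width: 0.372
grasp_force: 60.0
```

Emit:
move_arm(rows=[[0, 0, 0.1, 0, 0, 0, -1], [0, 0, 0, 0, 0, 0, -1], [0, 0, 0, 0, 0, 0, -1]])

```text
time: 13.52
tool_pos: [0.5222, 0.2283, 0.0563]
tool_rot: [-0.0, 1.0, -0.009, 0.0]
contact_force: [0.2, -0.2, 0.2]
gripper_width: 0.364
grasp_force: 60.0
```

Emit:
move_arm(rows=[[0, 0, 0.1, 0, 0, 0, -1], [0, 0, 0, 0, 0, 0, -1], [0, 0, 0, 0, 0, 0, -1]])

```text
time: 13.77
tool_pos: [0.5226, 0.2284, 0.0563]
tool_rot: [-0.0, 1.0, -0.009, 0.0]
contact_force: [-2.1, -0.5, 6.1]
gripper_width: 0.365
grasp_force: 60.5
```

Contact with the deck. Releasing and lifting.

Emit:
move_arm(rows=[[0, 0, 0, 0, 0, 0, 0.3], [0, 0, 0, 0, 0, 0, 0.3], [0, 0, 0, 0, 0, 0, 0.3], [0, 0, 0, 0, 0, 0, 0.3], [0, 0, -1.5, 0, 0, 0, 0.3], [0, 0, -3, 0, 0, 0, 0.3], [0, 0, -3, 0, 0, 0, 0.3], [0, 0, -2, 0, 0, 0, 0.3], [0, 0, 0, 0, 0, 0, 0.3]])

```text
time: 14.52
tool_pos: [0.5253, 0.2292, 0.1562]
tool_rot: [-0.001, 1.0, -0.009, 0.005]
contact_force: [1.3, -0.6, 0.6]
gripper_width: 0.653
grasp_force: 0.0
```

```bash
python3 -c "
from h import *
go((.4142,-.1533,.11,10.6),(.4142,-.1533,.026,10.6))
from plant import manip;np.savez('top1.npz',**manip.grab_frame('top'))"
```

```text
t14.52 p [0.5253 0.2292 0.1562] psi-1.09 tilt [0.0095 0.0028] F [ 1.3 -0.6  0.6] w0.653 g0.0 tip 0.019 j [0.28 0.   1.83 0.   1.3  1.87]
turn az -11.69 shift cm [-17.96  35.55   4.62]
turn az -0.00 shift cm [0.  0.  8.4]
```

Emit:
move_arm(rows=[[0, 0, 0, 0, 0, -5.85, 0.3], [0, 0, 0, 0, 0, -5.85, 0.3], [-1.5, 2.96, 0.38, 0, 0, 0, 0.3], [-1.5, 2.96, 0.38, 0, 0, 0, 0.3], [-1.5, 2.96, 0.38, 0, 0, 0, 0.3], [-1.5, 2.96, 0.38, 0, 0, 0, 0.3], [-1.5, 2.96, 0.38, 0, 0, 0, 0.3], [-1.5, 2.96, 0.38, 0, 0, 0, 0.3], [-1.5, 2.96, 0.38, 0, 0, 0, 0.3], [-1.5, 2.96, 0.38, 0, 0, 0, 0.3], [-1.5, 2.96, 0.38, 0, 0, 0, 0.3], [-1.5, 2.96, 0.38, 0, 0, 0, 0.3], [-1.5, 2.96, 0.38, 0, 0, 0, 0.3], [-1.5, 2.96, 0.38, 0, 0, 0, 0.3], [0, 0, 0, 0, 0, 0, 0.3], [0, 0, 0, 0, 0, 0, 0.3], [0, 0, 0, 0, 0, 0, 0.3]])

```text
time: 15.98
tool_pos: [0.4099, -0.1534, 0.1034]
tool_rot: [-0.001, 0.996, 0.092, -0.001]
contact_force: [-0.4, -0.2, -0.2]
gripper_width: 0.649
grasp_force: 0.0
```

```bash
python3 -c "
from h import *
import cv2
go((.4142,-.1533,.026,10.6))
from plant import manip
f=manip.grab_frame('wrist');i=f['img'];print(proj(f,[.4388,-.1486,.018]))
t=np.load('top1.npz')['img'][145:217,160:290]
cv2.imwrite('pics/c5.png',np.hstack([cv2.resize(i,(400,300)),cv2.resize(t,(400,300))]))"
```

```text
t15.98 p [ 0.4099 -0.1534  0.1034] psi10.58 tilt [-0.0019  0.0016] F [-0.4 -0.2 -0.2] w0.649 g0.0 tip 0.019 j [-0.53 -0.28  2.17  0.    1.25  0.86]
turn az -0.02 shift cm [0.42 0.07 7.74]
[258.3916336  160.14358079]
```

View pics/c5.png

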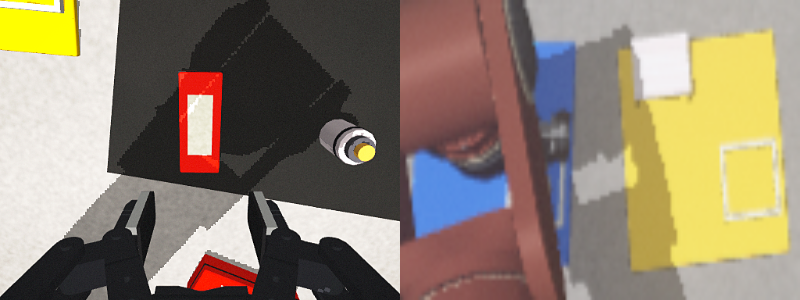

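Red box at about (256,156), as predicted; the decoy lies clear behind the fingers. Grasping.

Emit:
move_arm(rows=[[0.4, 0.05, 2, 0, 0, 0, 0.3], [0, 0, 2, 0, 0, 0, 0.3], [0, 0, 2, 0, 0, 0, 0.3], [0, 0, 1.4, 0, 0, 0, 0.3], [0, 0, 0.3, 0, 0, 0, 0.3], [0, 0, 0, 0, 0, 0, 0.3], [0, 0, 0, 0, 0, 0, 0.3]])

```text
time: 16.62
tool_pos: [0.4153, -0.1533, 0.0282]
tool_rot: [0.0, 0.996, 0.093, 0.0]
contact_force: [0.8, -0.6, 0.8]
gripper_width: 0.648
grasp_force: 0.0
```

Emit:
move_arm(rows=[[0, 0, 0, 0, 0, 0, -1], [0, 0, 0, 0, 0, 0, -1], [0, 0, 0, 0, 0, 0, -1], [0, 0, 0, 0, 0, 0, -1], [0, 0, 0, 0, 0, 0, -1], [0, 0, 0, 0, 0, 0, -1]])

```text
time: 17.12
tool_pos: [0.416, -0.1544, 0.0295]
tool_rot: [0.001, 0.996, 0.092, 0.001]
contact_force: [-0.9, 1.8, 7.3]
gripper_width: 0.375
grasp_force: 60.0
```

Emit:
move_arm(rows=[[0, 0, -1.5, 0, 0, 0, -1], [0, 0, -2, 0, 0, 0, -1], [0, 0, -2, 0, 0, 0, -1], [0, 0, -2, 0, 0, 0, -1], [0, 0, -2, 0, 0, 0, -1], [0, 0, 0, 0, 0, 0, -1], [0, 0, 0, 0, 0, 0, -1]])

```text
time: 17.7
tool_pos: [0.4154, -0.1543, 0.124]
tool_rot: [0.001, 0.996, 0.092, 0.001]
contact_force: [-0.7, 0.7, -0.6]
gripper_width: 0.372
grasp_force: 59.6
```

```bash
python3 -c "
from h import *
x,y,a=car('y',-.040,.038)
go((x,y,.12,a),(x,y,.038,a))"
```

```text
t17.70 p [ 0.4154 -0.1543  0.124 ] psi10.60 tilt [ 0.0029 -0.0017] F [-0.7  0.7 -0.6] w0.372 g59.6 tip 0.019 j [-0.52 -0.29  2.15 -0.    1.29  0.86]
turn az 5.06 shift cm [ 11.8  -22.79   0.4 ]
turn az -0.00 shift cm [0.  0.  8.2]
```

Emit:
move_arm(rows=[[0, 0, 0, 0, 0, 5.06, -1], [1.0, -2, 0, 0, 0, 0, -1], [1.5, -2.9, 0, 0, 0, 0, -1], [1.5, -2.9, 0, 0, 0, 0, -1], [1.5, -2.9, 0, 0, 0, 0, -1], [1.5, -2.9, 0, 0, 0, 0, -1], [1.5, -2.9, 0, 0, 0, 0, -1], [1.5, -2.9, 0, 0, 0, 0, -1], [1.2, -2.3, 0, 0, 0, 0, -1], [0.6, -1.1, 0, 0, 0, 0, -1], [0, 0, 0, 0, 0, 0, -1], [0, 0, 0, 0, 0, 0, -1], [0, 0, 0, 0, 0, 0, -1]])

```text
time: 18.78
tool_pos: [0.5093, 0.0836, 0.1217]
tool_rot: [0.0, 0.999, 0.048, -0.001]
contact_force: [-0.8, -0.4, -0.9]
gripper_width: 0.372
grasp_force: 59.6
```

```bash
python3 -c "
from h import *
x,y,a=car('y',-.040,.038)
go((x,y,.040,a))"
```

```text
t18.78 p [0.5093 0.0836 0.1217] psi5.50 tilt [-0.0018 -0.0006] F [-0.8 -0.4 -0.9] w0.372 g59.6 tip 0.019 j [ 0.02 -0.09  1.98 -0.    1.26  1.49]
turn az -0.04 shift cm [ 0.16 -0.03  8.17]
```

Emit:
move_arm(rows=[[0.15, 0, 2, 0, 0, 0, -1], [0, 0, 2, 0, 0, 0, -1], [0, 0, 2, 0, 0, 0, -1], [0, 0, 1.5, 0, 0, 0, -1], [0, 0, 0.7, 0, 0, 0, -1], [0, 0, 0, 0, 0, 0, -1], [0, 0, 0, 0, 0, 0, -1], [0, 0, 0, 0, 0, 0, -1]])

```text
time: 19.45
tool_pos: [0.5124, 0.0842, 0.0419]
tool_rot: [0.0, 0.999, 0.048, 0.001]
contact_force: [-0.0, 0.1, -0.3]
gripper_width: 0.371
grasp_force: 59.6
```

```bash
python3 -c "
from h import *
x,y,a=car('y',.014,.038)
go((x,y,.039,a))"
```

```text
t19.45 p [0.5124 0.0842 0.0419] psi5.51 tilt [ 0.0019 -0.    ] F [-0.   0.1 -0.3] w0.371 g59.6 tip 0.019 j [ 0.02  0.03  2.01 -0.    1.1   1.49]
turn az -0.04 shift cm [5.24 0.01 0.29]
```

Emit:
move_arm(rows=[[0.8, 0, 0.1, 0, 0, 0, -1], [0.8, 0, 0, 0, 0, 0, -1], [0.8, 0, 0, 0, 0, 0, -1], [0.8, 0, 0, 0, 0, 0, -1], [0.8, 0, 0, 0, 0, 0, -1], [0.8, 0, 0, 0, 0, 0, -1], [0.5, 0, 0, 0, 0, 0, -1], [0, 0, 0, 0, 0, 0, -1], [0, 0, 0.1, 0, 0, 0, -1], [0, 0, 0, 0, 0, 0, -1]])

```text
time: 20.28
tool_pos: [0.5638, 0.0898, 0.0382]
tool_rot: [-0.0, 0.999, 0.048, -0.001]
contact_force: [1.0, -0.5, -1.0]
gripper_width: 0.376
grasp_force: 59.6
```

```bash
python3 -c "
from h import *
x,y,a=car('y',.014,.038)
go((x,y,.037,a))"
```

```text
t20.28 p [0.5638 0.0898 0.0382] psi5.55 tilt [-0.0011 -0.    ] F [ 1.  -0.5 -1. ] w0.376 g59.6 tip 0.019 j [ 0.03  0.15  1.89 -0.    1.1   1.5 ]
turn az 0.01 shift cm [0.07 0.07 0.12]
```

No obstruction felt. Lowering, releasing and lifting.

Emit:
move_arm(rows=[[0, 0, 0.1, 0, 0, 0, -1], [0, 0, 0, 0, 0, 0, 0.3], [0, 0, 0, 0, 0, 0, 0.3], [0, 0, 0, 0, 0, 0, 0.3], [0, 0, 0, 0, 0, 0, 0.3], [0, 0, -2, 0, 0, 0, 0.3], [0, 0, -3, 0, 0, 0, 0.3], [0, 0, -3, 0, 0, 0, 0.3], [0, 0, -1, 0, 0, 0, 0.3], [0, 0, 0, 0, 0, 0, 0.3]])

```text
time: 21.12
tool_pos: [0.5669, 0.0899, 0.1319]
tool_rot: [0.0, 0.999, 0.048, 0.004]
contact_force: [0.8, -0.9, -0.4]
gripper_width: 0.648
grasp_force: 0.0
```

```bash
python3 -c "
from h import *
go((.4495,-.2685,.11,5.5),(.4495,-.2685,.04,5.5))"
```

```text
t21.12 p [0.5669 0.0899 0.1319] psi5.55 tilt [0.0078 0.0002] F [ 0.8 -0.9 -0.4] w0.648 g0.0 tip 0.019 j [ 0.03  0.03  1.84 -0.    1.26  1.5 ]
turn az 0.05 shift cm [-15.12  34.55   2.19]
turn az -0.00 shift cm [0. 0. 7.]
```

Emit:
move_arm(rows=[[-1.37, 3.14, 0, 0, 0, 0, 0.3], [-1.37, 3.14, 0, 0, 0, 0, 0.3], [-1.37, 3.14, 0, 0, 0, 0, 0.3], [-1.37, 3.14, 0, 0, 0, 0, 0.3], [-1.37, 3.14, 0, 0, 0, 0, 0.3], [-1.37, 3.14, 0, 0, 0, 0, 0.3], [-1.37, 3.14, 0, 0, 0, 0, 0.3], [-1.37, 3.14, 0, 0, 0, 0, 0.3], [-1.37, 3.14, 0, 0, 0, 0, 0.3], [-1.37, 3.14, 0, 0, 0, 0, 0.3], [-1.37, 3.14, 0, 0, 0, 0, 0.3], [0, 0, 0, 0, 0, 0, 0.3], [0, 0, 0, 0, 0, 0, 0.3], [0, 0, 0, 0, 0, 0, 0.3]])

```text
time: 22.28
tool_pos: [0.447, -0.2677, 0.126]
tool_rot: [-0.001, 0.999, 0.048, -0.001]
contact_force: [0.2, -0.6, 0.3]
gripper_width: 0.644
grasp_force: 0.0
```

```bash
python3 -c "
from h import *
import cv2
go((.4495,-.2685,.04,5.5))
from plant import manip
f=manip.grab_frame('wrist');i=f['img'];print(proj(f,[.4495,-.2685,.048]))
t=manip.grab_frame('top')['img'][145:217,160:290]
cv2.imwrite('pics/c6.png',np.hstack([cv2.resize(i,(320,240)),cv2.resize(t,(480,240),interpolation=cv2.INTER_CUBIC)]))"
```

```text
t22.28 p [ 0.447  -0.2677  0.126 ] psi5.52 tilt [-0.002   0.0022] F [ 0.2 -0.6  0.3] w0.644 g0.0 tip 0.019 j [-0.68 -0.08  1.96  0.    1.27  0.79]
turn az 0.02 shift cm [0.24 0.1  8.6 ]
[258.96763517 203.81452763]
```

View pics/c6.png

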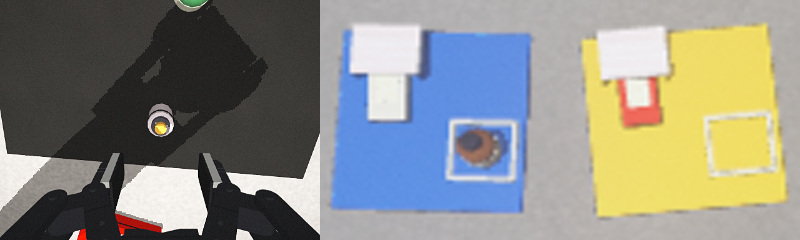

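Both boxes are under their shelves, the bottle stands in its well, and the objective's tip is at (258,205) as predicted. Grasping it.

Emit:
move_arm(rows=[[0.25, 0.1, 2, 0, 0, 0, 0.3], [0, 0, 2, 0, 0, 0, 0.3], [0, 0, 2, 0, 0, 0, 0.3], [0, 0, 1.6, 0, 0, 0, 0.3], [0, 0, 0.9, 0, 0, 0, 0.3], [0, 0, 0, 0, 0, 0, 0.3], [0, 0, 0, 0, 0, 0, 0.3]])

```text
time: 22.97
tool_pos: [0.4505, -0.2685, 0.0425]
tool_rot: [-0.0, 0.999, 0.049, -0.0]
contact_force: [-0.2, 0.2, -0.2]
gripper_width: 0.651
grasp_force: 0.0
```

Emit:
move_arm(rows=[[0, 0, 0, 0, 0, 0, -1], [0, 0, 0, 0, 0, 0, -1], [0, 0, 0, 0, 0, 0, -1], [0, 0, 0, 0, 0, 0, -1], [0, 0, 0, 0, 0, 0, -1], [0, 0, 0, 0, 0, 0, -1]])

```text
time: 23.47
tool_pos: [0.4513, -0.2699, 0.0445]
tool_rot: [0.001, 0.999, 0.048, 0.001]
contact_force: [0.2, 1.9, 7.0]
gripper_width: 0.309
grasp_force: 58.8
```

Emit:
move_arm(rows=[[0, 0, -1.5, 0, 0, 0, -1], [0, 0, -2, 0, 0, 0, -1], [0, 0, -2, 0, 0, 0, -1], [0, 0, -2, 0, 0, 0, -1], [0, 0, -2, 0, 0, 0, -1], [0, 0, 0, 0, 0, 0, -1], [0, 0, 0, 0, 0, 0, -1]])

```text
time: 24.05
tool_pos: [0.4509, -0.2699, 0.1388]
tool_rot: [0.001, 0.999, 0.048, 0.001]
contact_force: [0.9, -0.0, -1.3]
gripper_width: 0.304
grasp_force: 59.2
```

```bash
python3 -c "
from h import *
go((.5293,-.001,.13,5.5))"
```

```text
t24.05 p [ 0.4509 -0.2699  0.1388] psi5.54 tilt [ 0.0024 -0.0021] F [ 0.9 -0.  -1.3] w0.304 g59.2 tip 0.019 j [-0.68 -0.09  1.95 -0.    1.28  0.79]
turn az 0.04 shift cm [ 10.38 -26.02   0.88]
```

Emit:
move_arm(rows=[[0.6, -1.5, 0, 0, 0, 0, -1], [1.2, -3, 0, 0, 0, 0, -1], [1.2, -3, 0, 0, 0, 0, -1], [1.2, -3, 0, 0, 0, 0, -1], [1.2, -3, 0, 0, 0, 0, -1], [1.2, -3, 0, 0, 0, 0, -1], [1.2, -3, 0, 0, 0, 0, -1], [1.2, -3, 0, 0, 0, 0, -1], [1.0, -2.5, 0, 0, 0, 0, -1], [0.4, -1, 0, 0, 0, 0, -1], [0, 0, 0, 0, 0, 0, -1], [0, 0, 0, 0, 0, 0, -1], [0, 0, 0, 0, 0, 0, -1]])

```text
time: 25.13
tool_pos: [0.528, -0.0014, 0.1367]
tool_rot: [0.0, 0.999, 0.048, -0.001]
contact_force: [-0.1, 0.2, -1.2]
gripper_width: 0.302
grasp_force: 59.3
```

```bash
python3 -c "
from h import *
go((.5293,-.001,.055,5.5))"
```

```text
t25.13 p [ 0.528  -0.0014  0.1367] psi5.50 tilt [-0.0016 -0.0004] F [-0.1  0.2 -1.2] w0.302 g59.3 tip 0.019 j [-0.14 -0.08  1.94 -0.    1.28  1.33]
turn az -0.00 shift cm [ 0.13 -0.03  8.17]
```

Emit:
move_arm(rows=[[0.1, 0, 2, 0, 0, 0, -1], [0, 0, 2, 0, 0, 0, -1], [0, 0, 2, 0, 0, 0, -1], [0, 0, 1.5, 0, 0, 0, -1], [0, 0, 0.7, 0, 0, 0, -1], [0, 0, 0, 0, 0, 0, -1], [0, 0, 0.1, 0, 0, 0, -1], [0, 0, 0, 0, 0, 0, -1], [0, 0, 0, 0, 0, 0, -1]])

```text
time: 25.88
tool_pos: [0.5305, -0.0007, 0.0559]
tool_rot: [0.0, 0.999, 0.048, 0.001]
contact_force: [0.2, 0.1, -0.9]
gripper_width: 0.304
grasp_force: 59.4
```

Emit:
move_arm(rows=[[0, 0, 0.1, 0, 0, 0, -1], [0, 0, 0, 0, 0, 0, -1], [0, 0, 0, 0, 0, 0, -1]])

```text
time: 26.13
tool_pos: [0.5299, -0.0003, 0.0541]
tool_rot: [0.0, 0.999, 0.048, 0.0]
contact_force: [0.6, -0.4, -1.3]
gripper_width: 0.305
grasp_force: 59.4
```

Emit:
move_arm(rows=[[0, 0, 0.1, 0, 0, 0, -1], [0, 0, 0, 0, 0, 0, -1], [0, 0, 0, 0, 0, 0, -1]])

```text
time: 26.38
tool_pos: [0.5297, -0.0003, 0.0527]
tool_rot: [0.0, 0.999, 0.048, -0.0]
contact_force: [-0.5, 0.9, -1.2]
gripper_width: 0.308
grasp_force: 59.4
```

Emit:
move_arm(rows=[[0, 0, 0.1, 0, 0, 0, -1], [0, 0, 0, 0, 0, 0, -1], [0, 0, 0, 0, 0, 0, -1]])

```text
time: 26.63
tool_pos: [0.53, -0.0003, 0.0526]
tool_rot: [-0.0, 0.999, 0.048, 0.0]
contact_force: [-2.7, 0.9, 6.0]
gripper_width: 0.309
grasp_force: 60.1
```

Emit:
move_arm(rows=[[0, 0, 0, 0, 0, 0, 0.3], [0, 0, 0, 0, 0, 0, 0.3], [0, 0, 0, 0, 0, 0, 0.3], [0, 0, 0, 0, 0, 0, 0.3], [0, 0, -1.5, 0, 0, 0, 0.3], [0, 0, -3, 0, 0, 0, 0.3], [0, 0, -3, 0, 0, 0, 0.3], [0, 0, -2, 0, 0, 0, 0.3], [0, 0, 0, 0, 0, 0, 0.3]])

```text
time: 27.38
tool_pos: [0.533, -0.0008, 0.1525]
tool_rot: [0.001, 0.999, 0.048, 0.005]
contact_force: [0.1, 0.6, -0.1]
gripper_width: 0.649
grasp_force: 0.0
```

Emit:
move_arm(rows=[[-1, 3, 0, 0, 0, 0, 0.3], [-1, 3, 0, 0, 0, 0, 0.3], [-1, 3, 0, 0, 0, 0, 0.3], [-1, 3, 0, 0, 0, 0, 0.3], [-1, 3, 0, 0, 0, 0, 0.3], [-1, 3, 0, 0, 0, 0, 0.3], [-1, 3, 0, 0, 0, 0, 0.3], [-1, 3, 0, 0, 0, 0, 0.3], [0, 0, 0, 0, 0, 0, 0.3], [0, 0, 0, 0, 0, 0, 0.3], [0, 0, 0, 0, 0, 0, 0.3]])

```text
time: 28.3
tool_pos: [0.4728, -0.2464, 0.1457]
tool_rot: [-0.001, 0.999, 0.048, -0.001]
contact_force: [-1.2, 0.3, 0.2]
gripper_width: 0.651
grasp_force: 0.0
```

```bash
python3 -c "
from plant import manip;import cv2
i=manip.grab_frame('top')['img']
cv2.imwrite('pics/ce.png',cv2.resize(i[145:217,160:290],None,fx=6,fy=6,interpolation=cv2.INTER_CUBIC))"
```

```text
(no output)
```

View pics/ce.png

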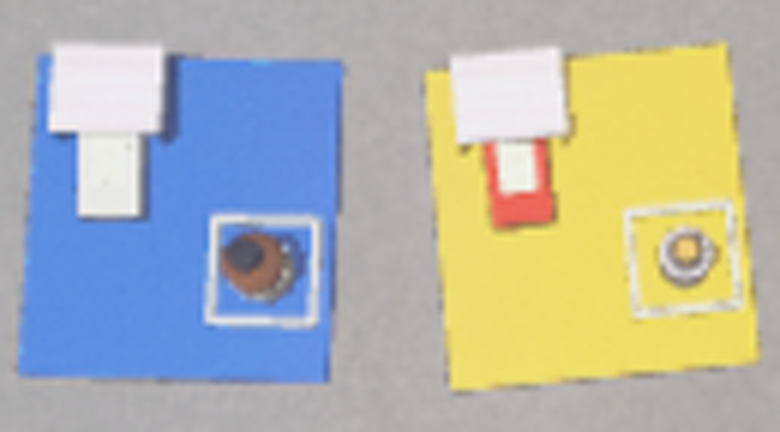

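The top view shows the red box's rear edge at (523,225), the objective's tip at (688,247) and the amber cap at (243,252). I'll check these numerically.

```bash
python3 -c "
from h import *
t=np.load('top0.npz')
for n,c,u,v,z in [('redrear','y',523,225,.026),('obj','y',688,247,.056),('amber','b',243,252,.083)]:
    X=pt(t,(u+.5)/6-.5+160,(v+.5)/6-.5+145,z);a,b,th=C[c];d=X-[a,b];print(n,d[0]*np.cos(th)+d[1]*np.sin(th),-d[0]*np.sin(th)+d[1]*np.cos(th))"
```

```text
redrear -0.005537850019900654 0.0367712373075046
obj -0.03057890194293388 -0.04968220132272246
amber -0.030981042038139537 -0.048875235567478414
```

All four are well within tolerance (red box middle at about 36.5 mm). Handing in.

```bash
python3 -c "
from plant import manip; print(manip.job_done())"
```

```text
the job is handed in; nothing more can be done
None
```

Both kits are made up and the job is handed in after about 28 s of robot time; my last camera check put both boxes, the bottle and the objective well within the limits, but the hand-in call returned no verdict.

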